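# Put graded crucibles away in the cooling rack, in order of size

## Robot

A 6-joint arm with a two-finger parallel gripper is mounted at the origin on a cart in front of the work surface, level with it; the furniture and walls round the work are solid. World frame = base frame: x ahead of the robot, y to its left, z up, the work surface at z = 0. Lengths are in m, angles in rad, forces in N, time in s.
With the tool pointing down it reaches from about 0.35 to 0.875 m from the base axis. Payload 4.2 kg.
Tool frame: the origin (TCP) lies at the very end of the fingers, on their centre line; the grasp point (between the pads) lies r.grip_point_offset behind it (r.grip_point_offset is the distance from the TCP to the grasp point, in m); z points along the fingers, y is the line along which they close (so a half turn about z gives the same grasp; the last joint's range is limited). The gripper opens to 87 mm and grips with 3 to 60 N. Pads are 19 mm wide; open, the fingers measure 117 mm over their backs; the gripper's body (75 mm by 190 mm) begins 51 mm behind the grasp point.
Start: joints at [-0.966, 0.385, 0.008, 0, -1.194, -0.259], TCP at [0.212, -0.588, 0.223] pointing down, gripper open.
Joint ranges: [-3.14, 3.14], [-1.21, 2.06], [-1.07, 1.41], [-3.16, 2.05], [-2.99, -0.16], [-3.1, 3.1]. Speed limits (rad/s): [2.79, 2.79, 3.14, 3.14, 3.14, 3.14].

## Interface

Orientations are given as a unit quaternion [x, y, z, w].
In Python, from cell import readout, camera, camera_params, workorder, r gives the robot as it stands.
- The arm moves only by the shell command python3 -m pendant 'ROWS' [FORCE]. ROWS is JSON, a list of rows, each a list of 7 numbers: the opening in per cent of the stroke, from 0 (shut) to 100 (fully open), then the shift along the tool's x, y, z in mm, then the turn, a rotation vector about the tool's x, y, z in rad. A call has 1 to 10 rows; each row is the pose to reach, as a shift and turn from the pose commanded when the call began, along the tool's axes at that moment; what a row does not reach only later rows make up. A row lasts 1/10 s, in which the tool goes at most 50 mm and 8.59 degrees, less where a joint would pass 70% of its speed; a pose out of reach is approached as far as the arm can. A call with a gripper value outside its range is refused whole. The fingers move at their own pace and stop on an object; FORCE is the grip in N (left out, the last holds). Time passes only in rows, so rows that repeat a pose let the fingers close. It gives the time, the measured TCP pose, the force, the opening and the grip force at its end, in the units of the state.
- readout.get_obs(): the state, without advancing time (a new reading comes with each control period).
- camera(name): name is "side" or "top" or "wrist"; returns (picture, depth): 400x640x3 uint8, red, green, blue; 400x640 float32, m along the optical axis (not along the pixel's ray), 0 where there is no reading.
- camera_params(name): a dict with "intrinsics" (3x3 intrinsics, pixels), "k1" (the pictures are not rectified: a ray, as slopes to the right and down, at radius r is drawn at 1 + k1 r^2 times it, then the intrinsics apply), "eye" and "orientation" of the camera in the world; the wrist camera has in their place "T_tool_cam" (4x4, takes a point from camera to tool coordinates, whose origin is the TCP and whose axes are the flange's). Camera axes: x right, y up, looking along -z (the intrinsics and any distortion apply to the point x, -y, -z); pixel columns grow to the right and rows downward; lengths in m; the calibration is good to about 2 mm. A picture is of the moment at which its call begins: read the wrist's pose just before it. camera_params takes no time and is no camera call.
- workorder.finish_job(): hands the job in; it is judged then, once.
The state is a dict: "time": time; "qpos": joint angles; "dq": joint speeds; "joint_torque": joint torques, N m; "eef_pos": TCP position; "tcp_rot": TCP orientation; "force": force on the tool from outside, world axes, zero at the start; "ft_torque": the same for the moment, N m; "grip_width": opening from 0.0 (shut) to 1.0 (fully open); "gripper_force": force on a finger pad.
Only numpy, scipy, OpenCV 4.12 (cv2) and the standard library are available. Lean on these libraries where they do the work, as an engineer would, in place of code of your own. Each camera call takes 0.05 s, during which the arm holds its last target. There are 200 camera calls.

## Task

Put the four grey crucibles away in the steel cooling rack in order of size: each one upright in the ring that fits it, down until its collar rests flat on the ring. They are brittle, so never let one tip over, and leave the brass block and the black tin where they stand.

Things in the scene. Friction and masses are not known exactly. Their poses are not given: they have to be found in the camera images.
- crucible_1_mid (a point): the smallest of four grey graphite-clay crucibles, loose, round and hollow, 59 mm tall, standing on its foot. Its upper 28 mm is a straight cylindrical collar 40 mm across (wall 6 mm) to grip from outside; below a step the body tapers from 32 mm down to a foot 20 mm across over 31 mm. The point is on its axis, half-way up: 29.5 mm above the foot and 1.5 mm below the step under the collar. z is its upward axis. Up to 85 g.
- crucible_2_mid (a point): the second smallest of four grey graphite-clay crucibles, loose, round and hollow, 65 mm tall, standing on its foot. Its upper 29 mm is a straight cylindrical collar 47 mm across (wall 6 mm) to grip from outside; below a step the body tapers from 39 mm down to a foot 25 mm across over 36 mm. The point is on its axis, half-way up: 32.5 mm above the foot and 3.5 mm below the step under the collar. z is its upward axis. Up to 130 g.
- crucible_3_mid (a point): the second largest of four grey graphite-clay crucibles, loose, round and hollow, 71 mm tall, standing on its foot. Its upper 30 mm is a straight cylindrical collar 54 mm across (wall 6 mm) to grip from outside; below a step the body tapers from 46 mm down to a foot 32 mm across over 41 mm. The point is on its axis, half-way up: 35.5 mm above the foot and 5.5 mm below the step under the collar. z is its upward axis. Up to 185 g.
- crucible_4_mid (a point): the largest of four grey graphite-clay crucibles, loose, round and hollow, 78 mm tall, standing on its foot. Its upper 32 mm is a straight cylindrical collar 61 mm across (wall 6 mm) to grip from outside; below a step the body tapers from 53 mm down to a foot 39 mm across over 46 mm. The point is on its axis, half-way up: 39 mm above the foot and 7 mm below the step under the collar. z is its upward axis. Up to 255 g.
- ring_1: smallest ring of the steel cooling rack (fixed; four rings in a row in order of size, over a terracotta tile 245 x 95 x 8 mm). Bore 34 mm, outside 46 mm, 6 mm thick; the ring for crucible_1, whose step rests on it. Origin: centre of its top face, 70 mm above the bench. z up, y along the row towards the largest, x across the row, where fingers have room (in the row collars are 11 mm apart).
- ring_2: second smallest ring of the steel cooling rack (fixed; four rings in a row in order of size, over a terracotta tile 245 x 95 x 8 mm). Bore 41 mm, outside 53 mm, 6 mm thick; the ring for crucible_2, whose step rests on it. Origin: centre of its top face, 70 mm above the bench. z up, y along the row towards the largest, x across the row, where fingers have room (in the row collars are 11 mm apart).
- ring_3: second largest ring of the steel cooling rack (fixed; four rings in a row in order of size, over a terracotta tile 245 x 95 x 8 mm). Bore 48 mm, outside 60 mm, 6 mm thick; the ring for crucible_3, whose step rests on it. Origin: centre of its top face, 70 mm above the bench. z up, y along the row towards the largest, x across the row, where fingers have room (in the row collars are 11 mm apart).
- ring_4: largest ring of the steel cooling rack (fixed; four rings in a row in order of size, over a terracotta tile 245 x 95 x 8 mm). Bore 55 mm, outside 67 mm, 6 mm thick; the ring for crucible_4, whose step rests on it. Origin: centre of its top face, 70 mm above the bench. z up, y along the row towards the largest, x across the row, where fingers have room (in the row collars are 11 mm apart).
- brass_block: bystander: brass doming block, a 42 mm cube with round hollows in its faces, loose, origin at the centre of its underside, z up
- black_tin: bystander: small round black tin, loose, 41 mm across, 24 mm tall, origin at the centre of its underside, z up
Things that resemble listed ones, but are neither listed nor needed, are in the scene too. Leave any red or turquoise look-alike of the part that bears crucible_3_mid alone.

How it is judged:
By the outcome, as a careful person would: the job done as asked, in the order asked, and still so for the second after the job is handed in, with the robot touching nothing.
It also fails if it takes over 96 s, if anything falls off the work surface, if the arm or the gripper's body presses on something with over 40 N, if the wrist force passes 120 N, or if a joint passes its speed limit or range.

## Working session

There is one attempt and no reset: what is moved stays moved. The work goes in short steps, Python scripts to look and compute and a shell command to move; the robot and the scene stay as the last step left them, time stands still between calls to the robot, and variables do not carry over. Pictures are saved under pics/ and viewed, at most 14 in all, crops included, and the job is handed in when it is done.

```bash
ls; mkdir -p pics
cat > h.py <<'E'
import numpy as np, cv2
from scipy.spatial.transform import Rotation as R
from cell import readout, camera, camera_params, workorder, r
def snap(n):
    o=readout.get_obs(); im,d=camera(n); p=camera_params(n)
    if n=='wrist':
        T=np.eye(4);T[:3,:3]=R.from_quat(o['tcp_rot']).as_matrix();T[:3,3]=o['eef_pos'];T=T@np.array(p['T_tool_cam'])
    else:
        T=np.eye(4);q=np.array(p['orientation']);T[:3,:3]=q if q.shape==(3,3) else R.from_quat(q).as_matrix();T[:3,3]=p['eye']
    return im,d,np.array(p['intrinsics']),p['k1'],T
def cloud(d,K,k1,T):
    v,u=np.mgrid[:d.shape[0],:d.shape[1]]
    a=np.stack([(u-K[0,2])/K[0,0],(v-K[1,2])/K[1,1]],-1); b=a.copy()
    for _ in range(8): b=a/(1+k1*(b**2).sum(-1,keepdims=True))
    P=np.stack([b[...,0]*d,-b[...,1]*d,-d],-1)
    return P@T[:3,:3].T+T[:3,3]
def save(n,im): cv2.imwrite('pics/'+n+'.png',im[...,::-1])
E
python3 - <<'E'
from h import *
print(r.grip_point_offset, readout.get_obs())
for n in ['top','side']:
    im,d,K,k1,T=snap(n); print(n,K.tolist(),k1,T.tolist()); save(n,im); np.savez('/tmp/'+n,im=im,d=d,K=K,k1=k1,T=T)
E
```

```text
pics
0.0187 {'time': 0.0, 'qpos': array([-9.66383652e-01,  3.85550526e-01,  6.61870447e-03, -5.29546512e-04,
       -1.19400370e+00, -2.58606990e-01]), 'dq': array([-0.00224672,  0.00058908, -0.00018777, -0.0012881 ,  0.00023056,
        0.00037882]), 'joint_torque': array([-1.27024992e-03, -3.90669000e+01,  1.87412953e+01,  4.21979606e+00,
        1.10983313e-02, -1.81299229e-04]), 'eef_pos': array([ 0.21166651, -0.58741561,  0.22145593]), 'tcp_rot': array([-1.71946297e-01,  9.85105713e-01,  1.07447981e-03, -2.23814273e-04]), 'force': array([-0.23261225, -0.52707433, -0.38080365]), 'ft_torque': array([-0.03660034,  0.04442142,  0.038721  ]), 'gripper_force': 0.0, 'grip_width': 1.0018921949679749}
top [[494.2202099619835, 0.0, 322.2205452125571], [0.0, 494.2202099619835, 206.29726955265738], [0.0, 0.0, 1.0]] -0.018766542516437824 [[-0.010080436236841905, 0.9892237721412409, -0.1460640730499108, 0.32449895130717293], [-0.9999279512447636, -0.010924163722993818, -0.004975436302814967, -0.1740710692922487], [-0.006517447715563646, 0.14600339474686175, 0.9892626201356581, 1.2913520542844033], [0.0, 0.0, 0.0, 1.0]]
side [[416.3189134343418, 0.0, 321.30512590880113], [0.0, 416.3189134343418, 196.71511637681752], [0.0, 0.0, 1.0]] 0.01517400486914824 [[-0.9998157983108444, -0.018669080470780756, 0.004453636988432323, 0.49073708925041964], [0.015262538746689872, -0.6326725176015935, 0.7742690361771337, 0.5706944287548743], [-0.011637197216469709, 0.7741943883199086, 0.6328409158192192, 0.7081303783814986], [0.0, 0.0, 0.0, 1.0]]
```

View pics/top.png

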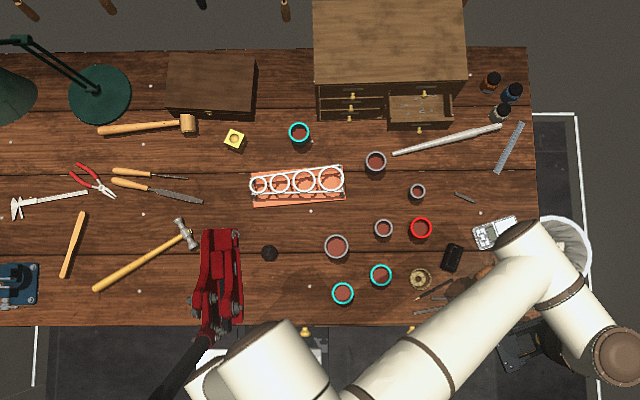

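View pics/side.png

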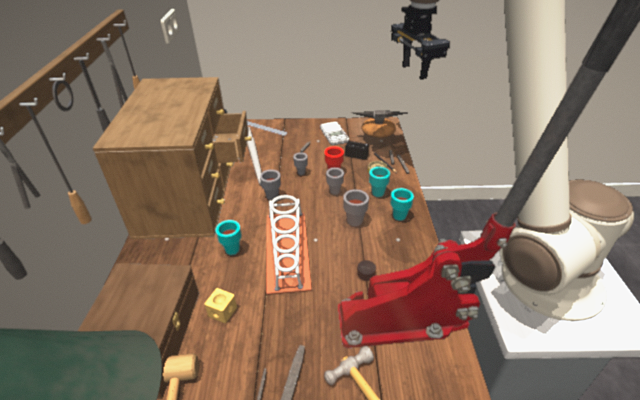

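```bash
cat >> h.py <<'E'
from scipy.optimize import least_squares
def circ(p,rad=None):
    c0=(p.min(0)+p.max(0))/2
    if rad is None:
        s=least_squares(lambda x:np.hypot(*(p-x[:2]).T)-x[2],[*c0,.03],loss='soft_l1',f_scale=.001); return s.x
    return least_squares(lambda x:np.hypot(*(p-x[:2]).T)-rad,c0,loss='soft_l1',f_scale=.001).x
E
python3 - <<'E'
from h import *
C={}
for n in ['top','side']:
    z=np.load(f'/tmp/{n}.npz'); C[n]=(z['im'],cloud(z['d'],z['K'],float(z['k1']),z['T']))
im,P=C['top']
g={'a':(375,161),'b':(417,191),'c':(384,228),'d':(336,246),'red':(420,228),'t1':(299,132),'t2':(380,275),'t3':(342,293)}
for k,(u,v) in g.items():
    W=P[v-16:v+17,u-16:u+17].reshape(-1,3); h=np.percentile(W[:,2],97)
    out=[]
    for n in C:
        Q=C[n][1].reshape(-1,3); c=W[W[:,2]>h-.01][:,:2].mean(0)
        q=Q[(np.abs(Q[:,:2]-c).max(1)<.045)&(Q[:,2]>.03)]; h2=np.percentile(q[:,2],95); q=q[q[:,2]>h2-.008]
        out.append((n,len(q),round(h2*1e3),(circ(q[:,:2])*1e3).round(1), ((q[:,:2].min(0)+q[:,:2].max(0))*500).round(1), (np.ptp(q[:,:2],0)*1e3).round()))
    print(k,*out)
for k,(u,v) in {'r1':(257,185),'r2':(280,182),'r3':(304,180),'r4':(331,178),'brass':(234,139),'tin':(269,253)}.items():
    W=P[v-14:v+15,u-14:u+15].reshape(-1,3);
    q=W[W[:,2]>.06] if k[0]=='r' else W[W[:,2]>.015]; print(k,len(q),(circ(q[:,:2])*1e3).round(1),(np.median(q,0)*1e3).round(1))
big=cv2.resize(im[110:310,230:450],None,fx=3.5,fy=2.9,interpolation=cv2.INTER_CUBIC)
big=cv2.resize(im[130:280,240:440],None,fx=4,fy=4,interpolation=cv2.INTER_CUBIC); save('topbig',big)
E
```

```text
a ('top', 149, 73, array([ 619. , -304.8,   23.8]), array([ 619.6, -305.3]), array([53., 52.])) ('side', 149, 71, array([ 618.4, -301.2,   23.8]), array([ 617.9, -302.1]), array([52., 56.]))
b ('top', 95, 62, array([ 543.4, -409.8,   16.9]), array([ 543.2, -409.8]), array([36., 38.])) ('side', 81, 59, array([ 542.5, -406.4,   17.2]), array([ 541.8, -407.2]), array([37., 43.]))
c ('top', 124, 67, array([ 450.1, -319.9,   20.4]), array([ 449.7, -319.2]), array([45., 45.])) ('side', 125, 65, array([ 449.3, -316.4,   20.4]), array([ 449.7, -316.8]), array([45., 47.]))
d ('top', 178, 80, array([ 404.7, -200.9,   27.3]), array([ 405.1, -200.9]), array([59., 59.])) ('side', 213, 77, array([ 404. , -197.4,   27.4]), array([ 403.5, -200.3]), array([58., 64.]))
red ('top', 149, 74, array([ 449.1, -412. ,   24. ]), array([ 449.1, -411.8]), array([53., 53.])) ('side', 130, 70, array([ 448.1, -408.6,   23.8]), array([ 447.6, -411.3]), array([51., 56.]))
t1 ('top', 144, 73, array([ 697.4, -109.8,   23.9]), array([ 697.6, -110.5]), array([54., 52.])) ('side', 210, 71, array([ 696. , -106.4,   23.9]), array([ 696.2, -107.5]), array([52., 53.]))
t2 ('top', 28, 593, array([ 294.9, -347.7,    5.1]), array([ 291.6, -349.1]), array([5., 8.])) ('side', 146, 71, array([ 333.3, -306.1,   24. ]), array([ 333.4, -306.7]), array([50., 54.]))
t3 ('top', 1032, 1291, array([ 337.1, -186.7,   17.8]), array([ 324.5, -174.1]), array([0., 0.])) ('side', 175, 71, array([ 290.3, -211.7,   24.1]), array([ 290.4, -211.9]), array([53., 56.]))
r1 211 [ 482.6 -153.1  159.4] [560.3 -18.5  67.8]
r2 268 [566.1 -62.6  26.7] [564.9 -64.5  67.8]
r3 262 [ 570.6 -122.5   28.9] [ 568.2 -122.8   67.9]
r4 269 [ 575.7 -190.1   31.7] [ 572.6 -188.8   68.4]
brass 313 [ 4.710e+02 -2.000e-01  2.273e+02] [689.6  59.6  39.6]
tin 203 [ 365.3 -104.4   80.7] [392.5 -30.2  22.9]
```

View pics/topbig.png

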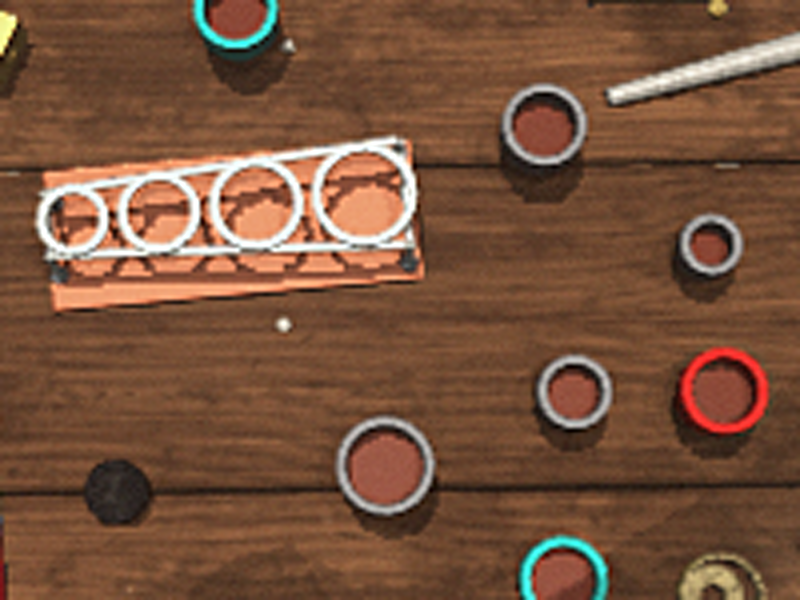

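Run:
```python
from h import *
print(np.array(camera_params('wrist')['T_tool_cam']).round(4).tolist(),camera_params('wrist')['intrinsics'])
for n in ['side','top']:
    z=np.load(f'/tmp/{n}.npz'); Q=cloud(z['d'],z['K'],float(z['k1']),z['T'])
    # height map 5cm
    m=(z['d']>0)&(Q[...,2]<1.0); q=Q[m]
    print(n,'cols y .25..-.55; rows x')
    for x in np.arange(.1,.85,.05):
        row=[]
        for y in np.arange(.25,-.55,-.05):
            s=q[(q[:,0]>=x)&(q[:,0]<x+.05)&(q[:,1]<=y)&(q[:,1]>y-.05)]
            row.append('%4d'%(np.max(s[:,2])*1e3) if len(s)>3 else '   .')
        print('%.2f'%x,*row)
```

```text
[[-0.0005, 0.9547, 0.2975, 0.0826], [1.0, 0.0007, -0.0004, 0.0002], [-0.0006, 0.2975, -0.9547, -0.1635], [0.0, 0.0, 0.0, 1.0]] [[275.35142768   0.         322.42950121]
 [  0.         275.35142768 199.00162623]
 [  0.           0.           1.        ]]
side cols y .25..-.55; rows x
0.10    .    1  220  580  465  546    3    1    2    .    .    .    .    .    .  331
0.15    .    .  231  579  474  553    .   -1  -11    .    .    .    .    .  332  418
0.20    2    2  231  315  165  552  547    2    1    2    1    1    8   10  333  423
0.25    3    2  205  206  171    0    2    3   71   72    .    3    2   14   10   51
0.30    1    2  197  191  118    1    1    2   70   71   73   71   14   20   39   50
0.35    3    1  118  100    0   25    2    1   77   78   72   71    1    2   39   40
0.40   23   28  102   47    2   25    2    2   78   79   65   66   71   71   38   37
0.45   25   26   63   36    3    2    3    2    2    3   65   65   70   71    2    2
0.50   14   14    9    2   71   71   70   71   70   69    2    2   60   59    1   11
0.55   14   13    3    3   70   72   71   71   70  
[... 1062 characters left out ...]
   74   74  565  549
0.45   27   29   69   38    7    6    9    7    7    8   68   70   74   78    6    7
0.50   18   19   18    7   73   75   75   78   74   70    7    7   63   63    8   14
0.55   18   13    8    7   75   75   76   75   74   74   73   74   61   64    7   11
0.60   15    7    7    8   13   13   13   67   73   74   74   74   13    7    8    7
0.65    9    6    8   46   46    8   77   75    6    6    6  169  169  170  171   26
0.70   38   48    6   88   89    7   75   74  264  264  262  228  163  211  168   27
0.75   91   93   92   94   94    6    7    7  264  266  265  265  264  265  265    8
0.80   94   96   94   93   94    6    7    8  264  267  266  265  265  267  266    6
```

Run:
```python
from h import *
A=[];Col=[]
for n in ['side','top']:
    z=np.load(f'/tmp/{n}.npz'); Q=cloud(z['d'],z['K'],float(z['k1']),z['T']); m=(z['d']>0)
    A.append(Q[m]);Col.append(z['im'][m])
q=np.vstack(A);c=np.vstack(Col).astype(int)
m=(q[:,0]>-.1)&(q[:,0]<.3)&(q[:,1]>-.1)&(q[:,2]>.1)&(q[:,2]<1)&(c.max(1)<90)
for x in np.arange(-.1,.3,.04):
    s=q[m&(q[:,0]>=x)&(q[:,0]<x+.04)]
    if len(s): print('%.2f'%x,len(s),s.min(0).round(3),s.max(0).round(3))
print('drawer')
for y in np.arange(-.2,-.5,-.02):
    s=q[(q[:,0]>.6)&(q[:,1]<y)&(q[:,1]>y-.02)&(q[:,2]>.085)&(q[:,2]<.3)]
    if len(s): i=s[:,0].argmin(); print('%.2f'%y,s[i].round(3))
```

```text
0.06 4 [0.072 0.117 0.184] [0.095 0.134 0.188]
0.10 1233 [0.101 0.066 0.107] [0.14  0.136 0.579]
0.14 5687 [0.14  0.028 0.11 ] [0.18  0.1   0.581]
0.18 2572 [0.18  0.052 0.107] [0.22  0.11  0.426]
0.22 865 [ 0.22  -0.087  0.101] [0.26  0.136 0.729]
0.26 567 [ 0.26 -0.1   0.1 ] [0.3   0.609 0.72 ]
drawer
-0.20 [ 0.746 -0.219  0.229]
-0.22 [ 0.73  -0.239  0.201]
-0.24 [ 0.73  -0.241  0.121]
-0.26 [ 0.747 -0.26   0.143]
-0.28 [ 0.748 -0.284  0.24 ]
-0.30 [ 0.748 -0.31   0.252]
-0.32 [ 0.688 -0.336  0.105]
-0.34 [ 0.688 -0.345  0.13 ]
-0.36 [ 0.688 -0.363  0.125]
-0.38 [ 0.673 -0.399  0.117]
-0.40 [ 0.672 -0.404  0.124]
-0.42 [ 0.688 -0.422  0.142]
-0.44 [ 0.69  -0.445  0.109]
-0.46 [ 0.69  -0.461  0.147]
-0.48 [ 0.692 -0.48   0.131]
```

Run:
```python
from h import *
for n in ['side','top']:
    z=np.load(f'/tmp/{n}.npz'); Q=cloud(z['d'],z['K'],float(z['k1']),z['T']); c=z['im'].astype(int)
    m=(z['d']>0)&(Q[...,0]>.0)&(Q[...,0]<.3)&(Q[...,1]>-.02)&(Q[...,1]<.2)&(Q[...,2]>.1)&(Q[...,2]<1)&(c.max(-1)<95)
    s=Q[m]; print(n)
    for h in np.arange(.1,.62,.04):
        t=s[(s[:,2]>=h)&(s[:,2]<h+.04)]
        if len(t)>5: print('%.2f'%h,len(t),np.median(t,0).round(3),t.min(0).round(3),t.max(0).round(3))
```

```text
side
0.10 615 [0.148 0.091 0.13 ] [0.105 0.052 0.107] [0.269 0.13  0.14 ]
0.14 1517 [0.15  0.093 0.158] [0.101 0.018 0.14 ] [0.295 0.137 0.18 ]
0.18 349 [0.147 0.094 0.195] [0.104 0.03  0.18 ] [0.294 0.135 0.219]
0.22 164 [0.2   0.09  0.237] [0.12  0.034 0.221] [0.221 0.11  0.26 ]
0.26 444 [0.2   0.091 0.28 ] [0.18  0.069 0.26 ] [0.21  0.095 0.3  ]
0.30 482 [0.192 0.09  0.321] [0.173 0.073 0.3  ] [0.203 0.095 0.34 ]
0.34 538 [0.185 0.089 0.36 ] [0.165 0.072 0.34 ] [0.196 0.094 0.38 ]
0.38 615 [0.177 0.089 0.401] [0.157 0.073 0.38 ] [0.187 0.094 0.42 ]
0.42 715 [0.17  0.088 0.441] [0.15  0.072 0.42 ] [0.18  0.094 0.46 ]
0.46 853 [0.163 0.087 0.481] [0.141 0.068 0.46 ] [0.173 0.093 0.5  ]
0.50 1068 [0.156 0.088 0.521] [0.133 0.065 0.5  ] [0.166 0.092 0.54 ]
0.54 1155 [0.15  0.087 0.559] [0.128 0.064 0.54 ] [0.161 0.092 0.58 ]
0.58 7 [0.144 0.087 0.58 ] [0.142 0.086 0.58 ] [0.148 0.089 0.581]
top
0.10 144 [0.248 0.079 0.128] [0.189 0.034 0.1  ] [0.3   0.116 0.14 ]
0.14 318 [0.253 0.065 0.155] [0.104 0.016 0.14 ] [0.299 0.136 0.18 ]
0.18 503 [0.23  0.081 0.194] [0.072 0.051 0.18 ] [0.299 0.135 0.22 ]
0.22 225 [0.212 0.07  0.242] [0.134 0.052 0.22 ] [0.227 0.11  0.26 ]
0.26 120 [0.204 0.071 0.28 ] [0.147 0.052 0.26 ] [0.216 0.089 0.3  ]
0.30 128 [0.197 0.07  0.321] [0.158 0.039 0.3  ] [0.204 0.089 0.339]
0.34 143 [0.189 0.07  0.359] [0.166 0.028 0.34 ] [0.196 0.088 0.38 ]
0.38 171 [0.181 0.069 0.4  ] [0.162 0.063 0.38 ] [0.189 0.088 0.42 ]
0.42 196 [0.174 0.069 0.441] [0.153 0.063 0.42 ] [0.182 0.088 0.46 ]
0.46 217 [0.167 0.068 0.48 ] [0.146 0.062 0.46 ] [0.174 0.086 0.5  ]
0.50 232 [0.16  0.069 0.52 ] [0.144 0.06  0.5  ] [0.167 0.086 0.54 ]
0.54 58 [0.157 0.073 0.547] [0.154 0.064 0.54 ] [0.16  0.086 0.558]
```

```bash
python3 -m pendant '[[100,-40,27,0,0,0,-0.13],[100,-80,54,0,0,0,-0.26],[100,-120,81,0,0,0,-0.39],[100,-160,108,0,0,0,-0.52],[100,-200,135,0,0,0,-0.65],[100,-240,162,0,0,0,-0.78],[100,-280,189,0,0,0,-0.91],[100,-320,216,0,0,0,-1.04],[100,-360,243,0,0,0,-1.17],[100,-400,270,0,0,0,-1.30]]' 10
cat >> h.py <<'E'
def go(x,y,z,yaw=184.3):
    o=readout.get_obs(); M=R.from_quat(o['tcp_rot']).as_matrix()
    a=np.deg2rad(yaw); Yt=np.array([np.cos(a),np.sin(a),0]); Zt=np.array([0,0,-1.]); G=np.stack([np.cross(Yt,Zt),Yt,Zt],1)
    print('yaw',np.degrees(np.arctan2(M[1,1],M[0,1])).round(2),'at',(o['eef_pos']*1e3).round(1),'move mm',(M.T@(np.array([x,y,z])-o['eef_pos'])*1e3).round(1),'rv',R.from_matrix(M.T@G).as_rotvec().round(3),'q',o['qpos'].round(2),'t',o['time'],'F',np.round(o['force'],1))
E
python3 -c "
from h import *
go(.565,-.105,.2)"
```

```text
time: 1.1
eef_pos: [0.4972, -0.1965, 0.2224]
tcp_rot: [0.735, -0.678, -0.0, 0.0]
force: [0.3, -1.8, -0.5]
grip_width: 0.999
gripper_force: 0.0
yaw -175.39 at [ 497.2 -196.5  222.4] move mm [-85.7 -74.9  22.4] rv [0.    0.    0.005] q [-0.07  0.23 -0.21 -0.   -1.13  0.15] t 1.1 F [ 0.3 -1.8 -0.5]
```

Run:
```python
from h import *
a,d1,K1,k1,T1=snap('top'); 
im,d,K,k,T=snap('wrist'); np.savez('/tmp/w0',im=im,d=d,K=K,k1=k,T=T)
b=snap('side')[0]
save('v1',np.vstack([np.hstack([cv2.resize(a,(400,250)),cv2.resize(b,(400,250))]),np.hstack([cv2.resize(im,(560,350)),np.zeros((350,240,3),np.uint8)])]))
```

```text
(no output)
```

View pics/v1.png

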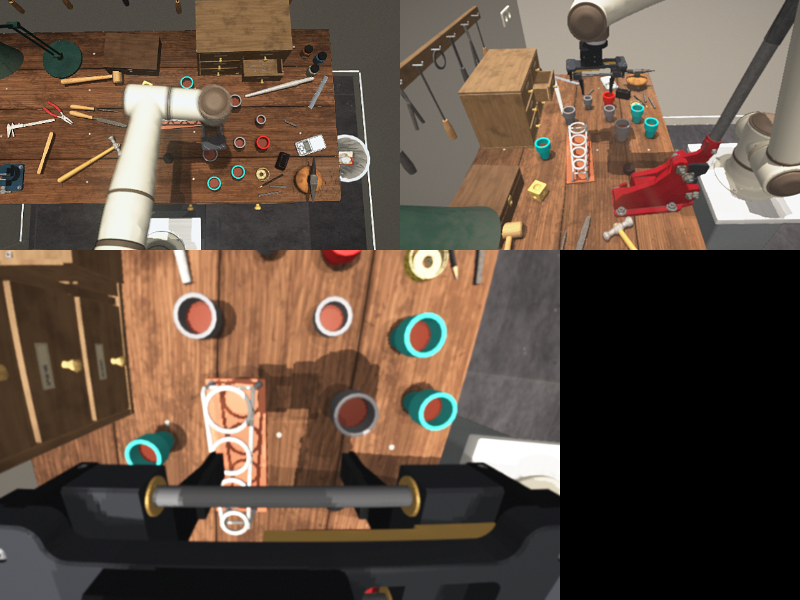

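Run:
```python
from h import *
q1=readout.get_obs()['qpos'][0]; print(q1)
for n in ['side','top']:
    im,d,K,k,T=snap(n); Q=cloud(d,K,k,T); c=im.astype(int)
    m=(d>0)&(c.max(-1)>95)&(Q[...,2]>.12)&(Q[...,0]<.6)&(Q[...,2]<1.1)&(abs(Q[...,1])<.3)&(c[...,0]-c[...,1]<45)
    s=Q[m]
    cs,sn=np.cos(q1),np.sin(q1); f=s[:,0]*cs+s[:,1]*sn; l=-s[:,0]*sn+s[:,1]*cs
    print(n,'fwd,z: lateral max/min')
    for h in np.arange(.12,.9,.06):
        row=[]
        for x in np.arange(-.2,.6,.05):
            t=l[(s[:,2]>=h)&(s[:,2]<h+.06)&(f>=x)&(f<x+.05)]
            row.append('%4d/%4d'%(t.max()*1e3,t.min()*1e3) if len(t)>5 else '    .    ')
        print('%.2f'%h,*row)
    if n=='side':
        e=T[:3,3]; print('eye',e)
```

```text
-0.07212258542982689
side fwd,z: lateral max/min
0.12     .         .         .         .      170/ -79  160/ -78     .      104/  91  153/ 106  150/  36     .         .         .         .         .         .    
0.18     .         .         .      171/ -79  171/ -82  159/ -70     .      124/ 102  103/  67  158/  86     .         .         .         .         .     -141/-145
0.24     .         .         .         .      153/ -26  147/  93     .      110/  84  102/  80     .         .         .     -132/-159 -155/-187     .     -110/-165
0.30     .         .         .         .      152/ 146  151/  94     .      103/  81     .         .         .         .     -132/-209 -127/-196 -119/-145 -108/-186
0.36     .         .         .         .         .      150/  94  120/  98  102/  81     .         .         .         .         .     -128/-175 -119/-140     .    
0.42     .         .         .         .         .      145/  96  139/  93   85/  77     .         .         .         .         .     -145/-151     .         .    
0.48     .         .         .         .         .         . 
[... 2930 characters left out ...]
         .         .         .         .    
0.72     .         .         .         .         .         .         .       28/ -29   24/ -25     .         .         .         .         .         .         .    
0.78     .         .         .         .         .         .         .         .         .         .         .         .         .         .         .         .    
0.84     .         .         .         .         .         .         .         .         .         .         .         .         .         .         .         .    
0.90     .         .         .         .         .         .         .         .         .         .         .         .         .         .         .         .
```

Run:
```python
from h import *
z=np.load('/tmp/side.npz'); S=[(z['im'],z['d'],z['K'],float(z['k1']),z['T'])]+[snap('side')]
for im,d,K,k,T in S:
    Q=cloud(d,K,k,T)
    for v in range(5,200,25):
        row=[]
        for u in range(500,640,12):
            p=Q[v,u]*1e3
            row.append('%d,%d,%d'%tuple(p)+('w' if im[v,u].min()>120 else 'k') if d[v,u]>0 and d[v,u]<1.2 else '-')
        print(v,*row)
    print()
```

```text
5 - 217,-46,542k 206,-34,545w 192,-28,546w 179,-23,547w 160,-28,545w - - - - 153,80,573k 147,90,576k
30 - 210,-41,510k 200,-24,515w 187,-17,517w 173,-13,517w 153,-19,515w - - - 155,79,546k 147,88,549k 132,85,548k
55 - 202,-35,475k 193,-17,482w 181,-9,485w 165,-6,486w 146,-10,484w - - 158,82,518k 151,91,522k - -
80 - 196,-24,441k 188,-6,449w 175,2,453w 161,6,454w 142,3,453w 167,70,482k 163,86,489k 150,88,490k - - -
105 - 187,-20,402k 182,4,415w 169,13,419w 154,17,421w 173,75,450k 167,89,457k 152,90,457k - - - -
130 - 179,-11,363w 174,13,377w 161,22,382w 180,80,416k 171,91,422k - - - - - -
155 - - 167,24,338w 186,85,379k 174,91,383k 120,38,347w - - - - - -
180 - - 191,86,337k 176,91,340k 131,51,309w 113,51,308w 13,-54,226w -6,-50,229k - - - -

5 - - - - - - - - - - 152,78,573k -
30 - - - - - - - - - 155,80,547k 148,90,549k 138,94,550k
55 - - - - - - - - 160,85,520k 150,90,521k - 134,106,527k
80 - - - - - - 167,70,482k 164,87,490k 150,89,490k - 121,89,490k 125,113,500k
105 - - - - - 174,76,451k 167,89,457k 151,88,456k - - 121,107,465k 118,122,473k
130 - - - - 179,79,416k 170,91,422k - - - - 111,115,434k 107,127,442k
155 - - - 185,83,378k 173,90,382k - - - - 101,103,389k 102,124,403k 96,134,410k
180 - - 192,88,338k 177,92,341k - 17,-79,207k 12,-55,225k -4,-48,230k - 92,114,355k 88,128,366k 82,138,373w
```

```bash
cat > arm.py <<'E'
from h import *
z=np.load('/tmp/side.npz'); S=[(-.966,.3855,cloud(z['d'],z['K'],float(z['k1']),z['T'])[5:150,524:575],z['im'][5:150,524:575],z['d'][5:150,524:575])]
o=readout.get_obs()
im,d,K,k,T=snap('side'); Q=cloud(d,K,k,T); S.append((o['qpos'][0],o['qpos'][1],Q[60:190,608:640],im[60:190,608:640],d[60:190,608:640]))
F=[]
for q1,q2,Q,im,d in S:
    m=(d>0)&(d<1.2)&(Q[...,2]>.3)
    p=Q[m]; c=im[m]
    L=np.array([.2,.08,.26]); D=np.array([-.05,0,.3]);D/=np.linalg.norm(D)
    e=p-L; dl=np.linalg.norm(e-np.outer(e@D,D),axis=1); p=p[dl>.028]
    f=p[:,0]*np.cos(q1)+p[:,1]*np.sin(q1); l=-p[:,0]*np.sin(q1)+p[:,1]*np.cos(q1)
    F.append(np.c_[f,l,p[:,2],np.full(len(f),q2)])
F=np.vstack(F); print([len(F)])
def res(x):
    zs,l0,r0,f0=x; p=(F[:,0]-f0)*np.cos(F[:,3])-(F[:,2]-zs)*np.sin(F[:,3]); return np.hypot(p,F[:,1]-l0)-r0
s=least_squares(res,[.2,.136,.055,0],loss='soft_l1',f_scale=.003); print('zs,l0,r,f0',s.x.round(4),np.sqrt(np.mean(s.fun**2)))
E
python3 arm.py
```

```text
[8617]
zs,l0,r,f0 [0.1648 0.1135 0.0374 0.0016] 0.0009801826687262814
```

```bash
cat > clr.py <<'E'
import numpy as np
zs,l0=.165,.1135
hz=np.linspace(.22,.72,51)
lev=np.c_[.2-(hz-.26)/6, np.full(51,.08), hz]   # lever axis approx
def clr(q1,q2,L=.56):
    t=np.linspace(.05,L,80); f=t*np.sin(q2); z=zs+t*np.cos(q2)
    A=np.c_[f*np.cos(q1)-l0*np.sin(q1), f*np.sin(q1)+l0*np.cos(q1), z]
    return np.linalg.norm(A[:,None]-lev[None],axis=2).min()*1e3
if __name__=='__main__':
    q1s=np.arange(-1,.41,.1); print('      ',q1s.round(1))
    for q2 in np.arange(-.2,.5,.05): print('%.2f'%q2,*['%3d'%clr(a,q2) for a in q1s])
E
python3 clr.py
```

```text
[-1.  -0.9 -0.8 -0.7 -0.6 -0.5 -0.4 -0.3 -0.2 -0.1 -0.   0.1  0.2  0.3
  0.4]
-0.20 106 119 130 140 150 161 172 183 195 206 217 228 238 248 258
-0.15  88 102 115 128 140 152 164 176 187 197 207 217 226 234 242
-0.10  64  76  89 101 113 125 137 149 160 170 181 191 200 209 217
-0.05  43  53  64  75  87  98 110 121 133 143 154 164 174 184 193
-0.00  33  35  41  50  60  71  82  94 105 116 127 138 149 159 169
0.05  43  35  30  31  36  44  55  66  77  89 101 112 124 135 146
0.10  60  50  39  30  22  21  27  38  50  62  75  87 100 112 124
0.15  71  60  50  40  29  19   8  10  23  37  51  65  79  93 106
0.20  78  68  58  47  36  25  13   1  10  22  36  50  65  79  94
0.25  84  74  63  52  41  29  17   5   8  20  33  46  59  74  88
0.30  88  78  68  57  45  33  20   7   6  19  33  47  61  76  90
0.35  91  81  71  60  48  36  23   9   5  18  33  48  63  78  94
0.40  93  84  74  63  51  38  25  11   4  18  33  49  65  81  97
0.45  95  86  76  65  53  40  27  12   3  17  33  49  66  82  99
```

```bash
cat > clr.py <<'E'
import numpy as np
from scipy.optimize import fsolve
zs,l0,a2,a3,d,off=.165,.1135,.536,.433,.281,.160
def ik(x,y,z):
    r=np.hypot(x,y); q1=np.arctan2(y,x)+np.arcsin(off/r); f=np.sqrt(r*r-off*off); h=z+d-zs
    D=np.hypot(f,h); b=np.arctan2(f,h); q2=b-np.arccos((a2**2+D**2-a3**2)/(2*a2*D)); 
    return q1,q2
def clr(q1,q2,top,L=.536):
    hz=np.linspace(.22,top,60); lev=np.c_[.2-(hz-.26)/6, np.full(60,.078), hz]
    t=np.linspace(.05,L,80); f=t*np.sin(q2); z=zs+t*np.cos(q2)
    lat=l0*np.ones(80)
    # add elbow joint axis segment
    f=np.r_[f,np.full(20,f[-1])]; z=np.r_[z,np.full(20,z[-1])]; lat=np.r_[lat,np.linspace(l0,0,20)]
    A=np.c_[f*np.cos(q1)-lat*np.sin(q1), f*np.sin(q1)+lat*np.cos(q1), z]
    D=np.linalg.norm(A[:,None]-lev[None],axis=2); D[80:]-=.012
    return (D.min()-.0374-.014)*1e3
if __name__=='__main__':
    print('check',ik(.2117,-.5874,.2215),ik(.4972,-.1965,.2224))
    for n,x,y in [('c1',.543,-.408),('c2',.45,-.318),('c3',.619,-.303),('c4',.404,-.199),('r1',.561,-.02),('r2',.566,-.063),('r3',.570,-.121),('r4',.575,-.189)]:
        for z in (.04,.08,.12,.2,.3,.4):
            q=ik(x,y,z); print(n,z,np.round(q,2),'clear mm',*[round(clr(*q,t)) for t in (.58,.62,.68)])
E
python3 clr.py
```

```text
check (np.float64(-0.9657418971673192), np.float64(0.38428876475897744)) (np.float64(-0.07243799526674566), np.float64(0.2226050063700007))
c1 0.04 [-0.41  0.65] clear mm -20 -20 -20
c1 0.08 [-0.41  0.6 ] clear mm -21 -21 -21
c1 0.12 [-0.41  0.56] clear mm -22 -22 -22
c1 0.2 [-0.41  0.5 ] clear mm -24 -24 -24
c1 0.3 [-0.41  0.45] clear mm -25 -25 -25
c1 0.4 [-0.41  0.44] clear mm -26 -26 -26
c2 0.04 [-0.32  0.46] clear mm -37 -37 -37
c2 0.08 [-0.32  0.41] clear mm -39 -39 -39
c2 0.12 [-0.32  0.35] clear mm -41 -41 -41
c2 0.2 [-0.32  0.27] clear mm -45 -44 -44
c2 0.3 [-0.32  0.2 ] clear mm -22 -36 -50
c2 0.4 [-0.32  0.18] clear mm -11 -25 -50
c3 0.04 [-0.22  0.66] clear mm -48 -49 -48
c3 0.08 [-0.22  0.62] clear mm -49 -48 -48
c3 0.12 [-0.22  0.58] clear mm -50 -50 -48
c3 0.2 [-0.22  0.52] clear mm -50 -49 -49
c3 0.3 [-0.22  0.47] clear mm -49 -50 -48
c3 0.4 [-0.22  0.46] clear mm -50 -51 -48
c4 0.04 [-0.09  0.32] clear mm -29 -29 -29
c4 0.08 [-0.09  0.25] clear mm -13 -24 -52
c4 0.12 [-0.09  0.19] clear mm 11 -1 -38
c4 0.2 [-0.09  0.09] clear mm 53 43 14
c4 0.3 [-0.09  0.01] clear mm
[... 282 characters left out ...]
4 [0.17 0.49] clear mm 13 13 13
r2 0.08 [0.17 0.43] clear mm 12 12 12
r2 0.12 [0.17 0.38] clear mm 11 2 -8
r2 0.2 [0.17 0.3 ] clear mm 16 -6 -45
r2 0.3 [0.17 0.24] clear mm 32 7 -47
r2 0.4 [0.17 0.21] clear mm 39 15 -34
r3 0.04 [0.07 0.51] clear mm -4 -4 -4
r3 0.08 [0.07 0.45] clear mm -5 -5 -5
r3 0.12 [0.07 0.41] clear mm -5 -5 -5
r3 0.2 [0.07 0.33] clear mm -4 -6 -28
r3 0.3 [0.07 0.26] clear mm 9 -1 -58
r3 0.4 [0.07 0.24] clear mm 16 5 -53
r4 0.04 [-0.05  0.54] clear mm -24 -24 -24
r4 0.08 [-0.05  0.49] clear mm -24 -24 -24
r4 0.12 [-0.05  0.44] clear mm -24 -24 -24
r4 0.2 [-0.05  0.37] clear mm -23 -23 -23
r4 0.3 [-0.05  0.31] clear mm -21 -23 -29
r4 0.4 [-0.05  0.29] clear mm -17 -23 -39
```

```bash
python3 -m pendant '[[100,-42,-17,4,0,0,0],[100,-84,-34,8,0,0,0],[100,-126,-50,12,0,0,0],[100,-168,-67,16,0,0,0],[100,-211,-84,20,0,0,0.005],[100,-211,-84,20,0,0,0.005],[100,-211,-84,20,0,0,0.005]]'
cat >> h.py <<'E'
def fit(Q,c,lo,hi,w,rad=None):
    q=Q.reshape(-1,3); q=q[(np.hypot(*(q[:,:2]-c).T)<w)&(q[:,2]>lo)&(q[:,2]<hi)]
    # annulus fit by maximizing symmetric: mean radius free
    s=circ(q[:,:2]); return len(q),(s*1e3).round(1),round(np.median(q[:,2])*1e3,1)
E
python3 - <<'E'
from h import *
go(.565,.02,.2)
z=np.load('/tmp/w0.npz'); Q=cloud(z['d'],z['K'],float(z['k1']),z['T'])
print('w0'); 
for n,c,h,w in [('c1',(.543,-.408),.059,.026),('c2',(.45,-.318),.065,.03),('c3',(.619,-.303),.071,.033),('c4',(.404,-.199),.078,.036),('r3',(.5705,-.1225),.07,.031),('r4',(.5755,-.19),.07,.035)]: print(n,fit(Q,np.array(c),h-.006,h+.008,w))
im,d,K,k,T=snap('wrist'); np.savez('/tmp/w1',im=im,d=d,K=K,k1=k,T=T); save('w1',im)
Q=cloud(d,K,k,T); print('w1')
for n,c,h,w in [('r1',(.561,-.018),.07,.024),('r2',(.566,-.063),.07,.0275),('r3',(.5705,-.1225),.07,.031),('r4',(.5755,-.19),.07,.035),('c4',(.404,-.199),.078,.036)]:
    f=fit(Q,np.array(c),h-.006,h+.008,w); print(n,f)
E
```

```text
time: 2.15
eef_pos: [0.5644, 0.0179, 0.2022]
tcp_rot: [0.731, -0.682, -0.0, 0.0]
force: [-0.7, -1.1, -0.3]
grip_width: 0.997
gripper_force: 0.0
yaw -176.01 at [564.4  17.9 202.2] move mm [-2.  -0.8  2.2] rv [ 0.001 -0.    -0.005] q [ 0.32  0.3  -0.17 -0.   -1.1  -0.25] t 2.15 F [-0.7 -1.1 -0.3]
w0Traceback (most recent call last):
  File "<stdin>", line 5, in <module>
  File "h.py", line 31, in fit
    s=circ(q[:,:2]); return len(q),(s*1e3).round(1),round(np.median(q[:,2])*1e3,1)
  File "h.py", line 20, in circ
    c0=(p.min(0)+p.max(0))/2
        ~~~~~^^^
    return umr_minimum(a, axis, None, out, keepdims, initial, where)
ValueError: zero-size array to reduction operation minimum which has no identity
```

```bash
sed -i 's/^    # annulus.*/    if len(q)<15: return len(q)/' h.py
python3 - <<'E'
from h import *
L=[('c1',(.543,-.408),.059,.026),('c2',(.45,-.318),.065,.03),('c3',(.619,-.303),.071,.033),('c4',(.404,-.199),.078,.036),('r1',(.561,-.018),.07,.024),('r2',(.566,-.063),.07,.0275),('r3',(.5705,-.1225),.07,.031),('r4',(.5755,-.19),.07,.035)]
z=np.load('/tmp/w0.npz'); A=cloud(z['d'],z['K'],float(z['k1']),z['T'])
im,d,K,k,T=snap('wrist'); np.savez('/tmp/w1',im=im,d=d,K=K,k1=k,T=T); save('w1',im)
B=cloud(d,K,k,T)
for n,c,h,w in L: print(n,fit(A,np.array(c),h-.007,h+.008,w),fit(B,np.array(c),h-.007,h+.008,w))
E
```

```text
c1 0 0
c2 (764, array([ 450.2, -318.5,   20.1]), np.float64(65.9)) 0
c3 (1018, array([ 617.4, -303.2,   23.8]), np.float64(71.7)) 0
c4 (904, array([ 405.4, -200.5,   26.7]), np.float64(78.8)) (435, array([ 405.7, -198.5,   27.9]), np.float64(78.4))
r1 (306, array([560.8,  -7.4,  19.9]), np.float64(70.5)) (583, array([560.8, -14.2,  19.5]), np.float64(70.9))
r2 (157, array([564.2, -59.7,  24.5]), np.float64(70.6)) (820, array([565.6, -60. ,  23.2]), np.float64(71.0))
r3 (537, array([ 569.9, -122.5,   27. ]), np.float64(70.8)) (1183, array([ 570.3, -120.2,   26.8]), np.float64(70.9))
r4 (901, array([ 574.9, -189.6,   30.3]), np.float64(71.0)) (400, array([ 576. , -191.7,   34. ]), np.float64(70.8))
```

View pics/w1.png

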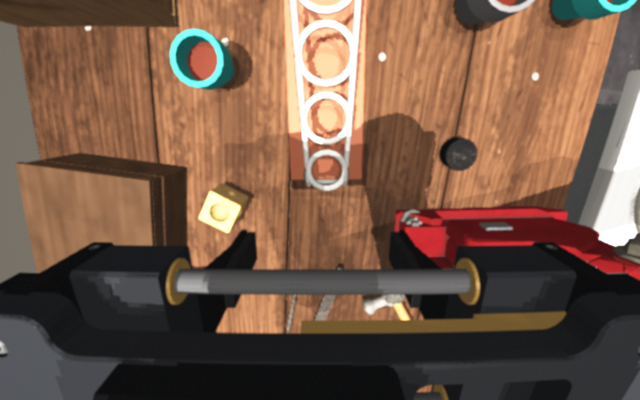

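```bash
cat >> h.py <<'E'
RM=np.array([20,23.5,27,30.5])/1e3; S=np.array([0,54.5,116,184.5])/1e3
def rack(Q):
    q=Q.reshape(-1,3); q=q[(q[:,2]>.064)&(q[:,2]<.076)&(abs(q[:,0]-.567)<.05)&(q[:,1]<.03)&(q[:,1]>-.23)][:,:2]
    def res(x):
        c=x[:2]+S[:,None]*np.array([np.sin(x[2]),-np.cos(x[2])])
        D=np.linalg.norm(q[:,None]-c[None],axis=2)-RM
        return np.maximum(np.abs(D).min(1)-.002,0)
    s=least_squares(res,[.561,-.006,.07],loss='soft_l1',f_scale=.001,diff_step=1e-4)
    x=s.x; return len(q),np.mean(s.fun<.001),x.round(4),(x[:2]+S[:,None]*np.array([np.sin(x[2]),-np.cos(x[2])])).round(4)
E
python3 - <<'E'
from h import *
for n in 'w0','w1','top','side':
    z=np.load(f'/tmp/{n}.npz'); A=cloud(z['d'],z['K'],float(z['k1']),z['T']); print(n,*rack(A))
z=np.load('/tmp/w1.npz');B=cloud(z['d'],z['K'],float(z['k1']),z['T'])
for c,w in [((.561,-.006),.0235),((.565,-.0605),.0275),((.5705,-.1205),.031)]: print(fit(B,np.array(c),.064,.078,w))
E
```

```text
w0 2629 0.6801065043742868 [ 0.56   -0.0063  0.0812] [[ 0.56   -0.0063]
 [ 0.5645 -0.0606]
 [ 0.5694 -0.1219]
 [ 0.575  -0.1901]]
w1 4499 0.6548121804845521 [ 0.561  -0.0044  0.0791] [[ 0.561  -0.0044]
 [ 0.5654 -0.0587]
 [ 0.5702 -0.12  ]
 [ 0.5756 -0.1883]]
top 735 0.7605442176870748 [ 0.5616 -0.0067  0.0789] [[ 0.5616 -0.0067]
 [ 0.5659 -0.061 ]
 [ 0.5707 -0.1223]
 [ 0.5761 -0.1906]]
side 824 0.8131067961165048 [ 0.5606 -0.0039  0.0774] [[ 0.5606 -0.0039]
 [ 0.5648 -0.0582]
 [ 0.5695 -0.1195]
 [ 0.5748 -0.1878]]
(656, array([561. ,  -5.2,  19.9]), np.float64(71.1))
(909, array([565.2, -59.3,  23.6]), np.float64(71.1))
(1224, array([ 570.3, -119.9,   26.9]), np.float64(70.9))
```

```bash
python3 -m pendant '[[100,46,6,0,0,0,0],[100,92,12,0,0,0,0],[100,138,18,0,0,0,0],[100,184,24,0,0,0,0],[100,230,30,3,0,0,0],[100,276,36,6,0,0,0],[100,322,42,9,0,0,0],[100,360,46,12,0,0,0],[100,360,46,12,0,0,0],[100,360,46,12,0,0,0]]'
cat > cr.py <<'E'
import sys
from h import *
L={'c1':((.543,-.408),.059,.026,.020),'c2':((.45,-.318),.065,.03,.0235),'c3':((.619,-.303),.071,.033,.027),'c4':((.404,-.199),.078,.036,.0305)}
im,d,K,k,T=snap('wrist'); save(sys.argv[2],im); Q=cloud(d,K,k,T); o=readout.get_obs()
print('dq',np.abs(o['dq']).max().round(4))
for n in sys.argv[1].split(','):
    c,h,w,ro=L[n]; c=np.array(c)
    for _ in range(3):
        f=fit(Q,c,h-.006,h+.008,ro+.006)
        if isinstance(f,int): break
        c=f[1][:2]/1e3
    print(n,f)
E
python3 cr.py c1,c2,c3 wc1; python3 -c "
from h import *
go(.543,-.345,.19,184)"
```

```text
time: 3.2
eef_pos: [0.542, -0.3463, 0.1903]
tcp_rot: [0.73, -0.684, -0.0, 0.0]
force: [0.9, -0.1, 0.7]
grip_width: 0.996
gripper_force: 0.0
dq 0.035
c1 (606, array([ 543. , -408.7,   16.9]), np.float64(60.2))
c2 (569, array([ 450.9, -320.6,   20.1]), np.float64(65.7))
c3 (691, array([ 618.4, -305.6,   23.9]), np.float64(71.8))
yaw -176.15 at [ 542.5 -345.2  190.6] move mm [-0.1 -0.5  0.6] rv [ 0.     0.    -0.003] q [-0.32  0.44  0.01 -0.   -1.14  0.38] t 3.25 F [ 0.3 -0.5 -0.1]
```

View pics/wc1.png

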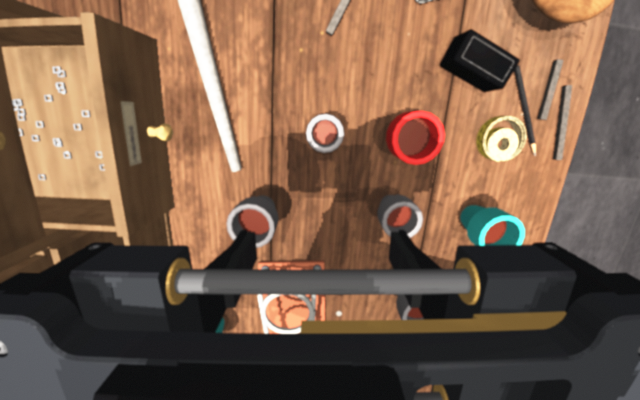

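```bash
python3 -m pendant '[[100,40,2,0,0,0,0],[100,63.5,3.5,20,0,0,0],[100,63.5,3.5,65,0,0,0],[100,63.5,3.5,110,0,0,0],[100,63.5,3.5,145,0,0,0],[100,63.5,3.5,155.5,0,0,0],[100,63.5,3.5,155.5,0,0,0],[100,63.5,3.5,155.5,0,0,0]]'
python3 -m pendant '[[20,0,0,0,0,0,0],[20,0,0,0,0,0,0],[20,0,0,0,0,0,0],[20,0,0,0,0,0,0],[20,0,0,0,0,0,0],[20,0,0,0,0,0,0],[20,0,0,0,0,0,0],[20,0,0,0,0,0,0]]' 15
```

```text
time: 4.05
eef_pos: [0.5465, -0.408, 0.0375]
tcp_rot: [0.732, -0.681, 0.002, -0.0]
force: [-0.5, -0.2, 0.9]
grip_width: 1.002
gripper_force: 0.0
time: 4.85
eef_pos: [0.5448, -0.4076, 0.0349]
tcp_rot: [0.731, -0.682, -0.0, 0.0]
force: [-0.7, -0.3, 0.3]
grip_width: 0.451
gripper_force: 15.0
```

```bash
python3 -m pendant '[[20,0,0,-10,0,0,0],[20,0,0,-40,0,0,0],[20,0,0,-80,0,0,0],[20,0,0,-120,0,0,0],[20,0,0,-150,0,0,0],[20,0,0,-165,0,0,0],[20,0,0,-165,0,0,0],[20,0,0,-165,0,0,0],[20,0,0,-165,0,0,0]]'
cat > hand.py <<'E'
import sys
from h import *
im,d,K,k,T=snap('wrist'); o=readout.get_obs(); save(sys.argv[1],im); Q=cloud(d,K,k,T)
M=R.from_quat(o['tcp_rot']).as_matrix(); X=(Q-o['eef_pos'])@M   # tool coords
x=X.reshape(-1,3); ro=float(sys.argv[2]); top=float(sys.argv[3])  # rim tool z = -(top)
c=np.zeros(2)
for _ in range(4):
    rr=np.hypot(*(x[:,:2]-c).T); q=x[(abs(x[:,2]+top)<.006)&(rr<ro+.004)&(rr>ro-.010)&(abs(x[:,1])<ro+.002)]
    if len(q)<15: break
    c=circ(q[:,:2],ro-.003)
print(len(q),'hand centre tool xy mm',(c*1e3).round(2),'rim z',(np.median(q[:,2])*1e3).round(1),'free',(circ(q[:,:2])*1e3).round(1),'x range',(q[:,0].min()*1e3,q[:,0].max()*1e3), 'dq',np.abs(o['dq']).max().round(3))
E
python3 hand.py h1 .020 .024; python3 -c "
from h import *
go(.561,-.0037,.2,184)"
```

```text
time: 5.75
eef_pos: [0.544, -0.4071, 0.1982]
tcp_rot: [0.731, -0.682, -0.002, 0.0]
force: [-0.6, 0.9, -1.7]
grip_width: 0.451
gripper_force: 15.0
1582 hand centre tool xy mm [3.15 0.44] rim z -25.0 free [ 2.6  0.4 17.5] x range (np.float64(-7.086391643837273), np.float64(21.716923404094125)) dq 0.004
yaw -176.0 at [ 544.1 -407.2  198.1] move mm [-401.3  -45.    -1.2] rv [ 0.003  0.002 -0.   ] q [-0.41  0.5   0.12 -0.   -1.2   0.48] t 5.8 F [ 0.7  0.3 -0.5]
```

View pics/h1.png

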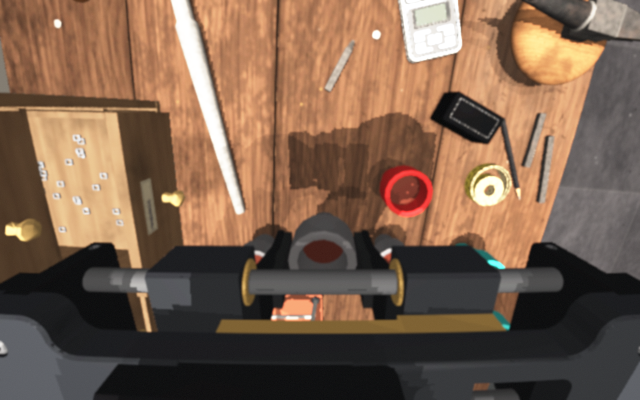

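```bash
python3 -m pendant '[[20,-25,-3,0,0,0,0],[20,-70,-8,0,0,0,0],[20,-115,-13,0,0,0,0],[20,-160,-18,0,0,0,0],[20,-205,-23,0,0,0,0],[20,-250,-28,0,0,0,0],[20,-295,-33,0,0,0,0],[20,-340,-38.5,0,0,0,0],[20,-380,-43,0,0,0,0],[20,-401,-45.5,0,0,0,0]]'
python3 -m pendant '[[20,0,0,30,0,0,0],[20,0,0,70,0,0,0],[20,0,0,80,0,0,0],[20,0,0,80,0,0,0],[20,0,0,80,0,0,0],[20,0,0,80,0,0,0]]'
python3 - <<'E'
from h import *
go(.5614,-.004,.074,184.4)
b,d,K,k,T=snap('side'); p=b[170:310,220:360]; w=snap('wrist')[0][60:340,180:470]
save('s1',np.hstack([cv2.resize(p,(400,400),interpolation=cv2.INTER_CUBIC),cv2.resize(w,(400,400))]))
E
```

```text
time: 6.8
eef_pos: [0.5617, -0.0016, 0.199]
tcp_rot: [0.732, -0.681, -0.001, 0.001]
force: [1.2, -0.5, 0.1]
grip_width: 0.453
gripper_force: 15.0
time: 7.4
eef_pos: [0.5636, -0.0044, 0.1219]
tcp_rot: [0.731, -0.682, 0.001, -0.001]
force: [0.9, 0.1, -0.0]
grip_width: 0.454
gripper_force: 15.0
yaw -175.99 at [563.6  -4.4 121.9] move mm [-0.6  2.3 47.9] rv [-0.004  0.    -0.007] q [ 0.28  0.37 -0.29  0.   -0.91 -0.21] t 7.4 F [ 0.9  0.1 -0. ]
```

View pics/s1.png

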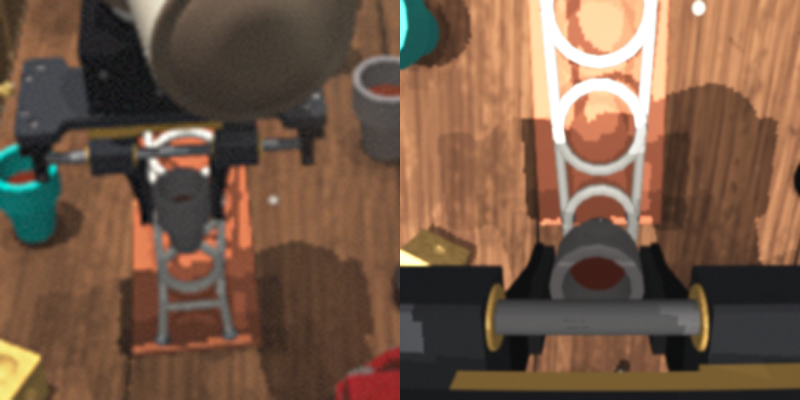

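```bash
python3 -m pendant '[[20,0,0,0,0,0,0],[20,0,0,0,0,0,0],[20,0,0,0,0,0,0]]'
cat > rk.py <<'E'
from h import *
im,d,K,k,T=snap('wrist'); o=readout.get_obs(); Q=cloud(d,K,k,T); x=rack(Q); print('rack',x[0],round(x[1],2),x[3].tolist(),'tcp',o['eef_pos'].round(4),'dq',np.abs(o['dq']).max().round(3))
M=R.from_quat(o['tcp_rot']).as_matrix()
for i in range(4): print('ring',i+1,'in tool',(M.T@(np.r_[x[3][i],.07]-o['eef_pos'])*1e3).round(1))
E
python3 rk.py; python3 hand.py h2 .020 .024
```

```text
time: 7.8
eef_pos: [0.5623, -0.0044, 0.1203]
tcp_rot: [0.731, -0.682, 0.0, -0.0]
force: [-0.5, -0.8, -0.7]
grip_width: 0.453
gripper_force: 15.0
rack 7059 0.64 [[0.561, -0.0047], [0.5654, -0.059], [0.5703, -0.1203], [0.5757, -0.1886]] tcp [ 0.5622 -0.0044  0.1202] dq 0.004
ring 1 in tool [ 0.2  1.2 50.2]
ring 2 in tool [54.7  0.7 50.2]
ring 3 in tool [116.2   0.   50.2]
ring 4 in tool [184.7  -0.6  50.2]
1581 hand centre tool xy mm [3.3 0.4] rim z -25.1 free [ 2.8  0.4 17.4] x range (np.float64(-6.903618759000533), np.float64(21.86567581227879)) dq 0.001
```

```bash
python3 -m pendant '[[20,-1.2,0.8,0,0,0,0],[20,-1.2,0.8,10,0,0,0],[20,-1.2,0.8,20,0,0,0],[20,-1.2,0.8,30,0,0,0],[20,-1.2,0.8,38,0,0,0],[20,-1.2,0.8,40,0,0,0],[20,-1.2,0.8,40,0,0,0],[20,-1.2,0.8,40,0,0,0]]'
python3 -m pendant '[[20,0,0,1,0,0,0],[20,0,0,2,0,0,0],[20,0,0,3,0,0,0],[20,0,0,4,0,0,0],[20,0,0,4,0,0,0],[20,0,0,4,0,0,0]]'
```

```text
time: 8.7
eef_pos: [0.5616, -0.0032, 0.0803]
tcp_rot: [0.731, -0.682, 0.0, -0.0]
force: [0.8, 0.1, -0.2]
grip_width: 0.454
gripper_force: 15.0
time: 9.3
eef_pos: [0.5613, -0.0033, 0.0761]
tcp_rot: [0.731, -0.682, 0.0, 0.0]
force: [0.6, -0.0, -0.7]
grip_width: 0.453
gripper_force: 15.0
```

```bash
python3 -m pendant '[[20,0,0,0.7,0,0,0],[20,0,0,1.4,0,0,0],[20,0,0,2,0,0,0],[20,0,0,2,0,0,0],[20,0,0,2,0,0,0]]'
python3 -m pendant '[[20,0,0,0.5,0,0,0],[20,0,0,1,0,0,0],[20,0,0,1,0,0,0],[20,0,0,1,0,0,0]]'
```

```text
time: 9.8
eef_pos: [0.5613, -0.0033, 0.0742]
tcp_rot: [0.731, -0.682, 0.0, -0.0]
force: [-0.1, 0.0, 1.0]
grip_width: 0.456
gripper_force: 15.0
time: 10.2
eef_pos: [0.5613, -0.0033, 0.074]
tcp_rot: [0.732, -0.682, 0.0, -0.0]
force: [-2.6, -0.0, 5.7]
grip_width: 0.454
gripper_force: 15.0
```

```bash
python3 -m pendant '[[100,0,0,-0.5,0,0,0],[100,0,0,-0.5,0,0,0],[100,0,0,-0.5,0,0,0],[100,0,0,-0.5,0,0,0],[100,0,0,-15,0,0,0],[100,0,0,-40,0,0,0],[100,0,0,-85,0,0,0],[100,0,0,-125,0,0,0]]'
python3 -m pendant '[[100,40,21,0,0,0,0],[100,82,42,0,0,0,0],[100,124,64,0,0,0,0],[100,165,85,0,0,0,0],[100,206,106,0,0,0,0],[100,245,126,0,0,0,0],[100,245,126,0,0,0,0],[100,245,126,0,0,0,0],[100,245,126,0,0,0,0],[100,245,126,0,0,0,0]]'
python3 cr.py c2,c3 wc2
python3 - <<'E'
from h import *
go(.45,-.319,.038,184)
im,d,K,k,T=snap('side'); Q=cloud(d,K,k,T); print('c1 rim',fit(Q,np.array([.5606,-.004]),.09,.105,.026))
save('s2',cv2.resize(im[170:310,220:360],(500,500),interpolation=cv2.INTER_CUBIC))
E
```

```text
time: 11.0
eef_pos: [0.5612, -0.0034, 0.1993]
tcp_rot: [0.731, -0.682, -0.0, 0.0]
force: [1.5, 0.6, -0.1]
grip_width: 0.987
gripper_force: 0.0
time: 12.0
eef_pos: [0.4533, -0.2555, 0.198]
tcp_rot: [0.732, -0.681, -0.0, -0.0]
force: [0.6, 0.0, 0.1]
grip_width: 1.004
gripper_force: 0.0
dq 0.0013
c2 (732, array([ 449.5, -318.8,   20.3]), np.float64(66.1))
c3 (1043, array([ 617.2, -304.1,   23.8]), np.float64(71.8))
yaw -175.88 at [ 453.4 -255.5  198. ] move mm [ 63.1   7.9 160. ] rv [-0.     0.     0.002] q [-0.2   0.23 -0.28 -0.   -1.06  0.27] t 12.05 F [-0.   0.  -0.6]
c1 rim (182, array([559.9,  -2.5,  16.9]), np.float64(95.6))
```

View pics/s2.png

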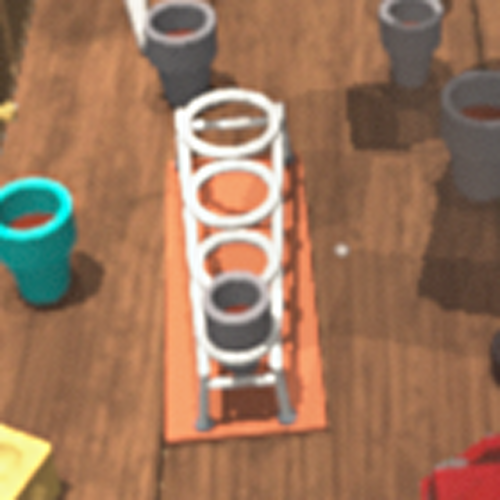

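```bash
python3 -m pendant '[[100,35,4,0,0,0,0],[100,63,8,20,0,0,0],[100,63,8,65,0,0,0],[100,63,8,110,0,0,0],[100,63,8,145,0,0,0],[100,63,8,158,0,0,0],[100,63,8,158,0,0,0],[100,63,8,158,0,0,0],[100,63,8,158,0,0,0],[100,63,8,158,0,0,0]]'
python3 -m pendant '[[30,0,0,0,0,0,0],[30,0,0,0,0,0,0],[30,0,0,0,0,0,0],[30,0,0,0,0,0,0],[30,0,0,0,0,0,0],[30,0,0,0,0,0,0],[30,0,0,0,0,0,0],[30,0,0,0,0,0,0]]' 18
python3 -m pendant '[[30,0,0,-10,0,0,0],[30,0,0,-40,0,0,0],[30,0,0,-80,0,0,0],[30,0,0,-120,0,0,0],[30,0,0,-150,0,0,0],[30,0,0,-165,0,0,0],[30,0,0,-165,0,0,0],[30,0,0,-165,0,0,0],[30,0,0,-165,0,0,0]]'
python3 hand.py h3 .0235 .025; python3 -c "
from h import *
go(.5657,-.0573,.205,184.4)"
```

```text
time: 13.1
eef_pos: [0.4504, -0.3202, 0.042]
tcp_rot: [0.732, -0.682, 0.002, -0.001]
force: [0.0, -0.1, 0.5]
grip_width: 1.003
gripper_force: 0.0
time: 13.9
eef_pos: [0.4492, -0.3199, 0.04]
tcp_rot: [0.731, -0.682, 0.0, -0.0]
force: [-1.1, -0.0, -0.3]
grip_width: 0.539
gripper_force: 18.0
time: 14.8
eef_pos: [0.4482, -0.3194, 0.2035]
tcp_rot: [0.731, -0.682, -0.002, 0.0]
force: [0.1, -0.5, -2.0]
grip_width: 0.541
gripper_force: 18.0
1858 hand centre tool xy mm [0.52 0.76] rim z -26.1 free [-0.4  0.8 21.6] x range (np.float64(-23.929788610089272), np.float64(23.076755576355655)) dq 0.007
yaw -176.0 at [ 448.3 -319.5  203.4] move mm [-253.3 -135.4   -1.6] rv [ 0.003  0.002 -0.007] q [-0.32  0.28 -0.2  -0.   -1.1   0.39] t 14.85 F [ 0.4 -0.1 -1.6]
```

```bash
python3 -m pendant '[[30,-20,-11,0,0,0,0],[30,-58,-31,0,0,0,0],[30,-98,-53,0,0,0,0],[30,-138,-74,0,0,0,0],[30,-178,-96,0,0,0,0],[30,-218,-118,0,0,0,0],[30,-240,-129,0,0,0,0],[30,-250.5,-135,0,0,0,0]]'
python3 -m pendant '[[30,0,0,30,0,0,0],[30,0,0,65,0,0,0],[30,0,0,77,0,0,0],[30,0,0,77,0,0,0],[30,0,0,77,0,0,0],[30,0,0,77,0,0,0],[30,0,0,77,0,0,0],[30,0,0,77,0,0,0]]'
python3 rk.py; python3 hand.py h4 .0235 .025
```

```text
time: 15.65
eef_pos: [0.5666, -0.0583, 0.2036]
tcp_rot: [0.732, -0.681, -0.001, 0.001]
force: [-0.5, -0.7, -1.3]
grip_width: 0.542
gripper_force: 18.0
time: 16.45
eef_pos: [0.5668, -0.0606, 0.1291]
tcp_rot: [0.731, -0.682, 0.001, -0.001]
force: [0.8, 0.0, -1.3]
grip_width: 0.541
gripper_force: 18.0
rack 6692 0.66 [[0.561, -0.0047], [0.5653, -0.059], [0.5702, -0.1203], [0.5757, -0.1886]] tcp [ 0.5667 -0.0606  0.1289] dq 0.006
ring 1 in tool [-56.1   1.8  58.9]
ring 2 in tool [-1.6  1.4 58.9]
ring 3 in tool [59.8  0.8 58.9]
ring 4 in tool [128.4   0.   58.9]
1871 hand centre tool xy mm [0.66 0.59] rim z -26.2 free [-0.2  0.6 21.6] x range (np.float64(-23.77929614824381), np.float64(23.256996182367004)) dq 0.004
```

```bash
python3 -m pendant '[[30,-0.5,1,0,0,0,0],[30,-0.5,1,10,0,0,0],[30,-0.5,1,22,0,0,0],[30,-0.5,1,34,0,0,0],[30,-0.5,1,44,0,0,0],[30,-0.5,1,49,0,0,0],[30,-0.5,1,50.5,0,0,0],[30,-0.5,1,50.5,0,0,0],[30,-0.5,1,50.5,0,0,0]]'
python3 -m pendant '[[30,0,0,1,0,0,0],[30,0,0,2,0,0,0],[30,0,0,3,0,0,0],[30,0,0,3.5,0,0,0],[30,0,0,3.5,0,0,0],[30,0,0,3.5,0,0,0]]'
```

```text
time: 17.45
eef_pos: [0.5658, -0.0601, 0.078]
tcp_rot: [0.731, -0.682, 0.0, -0.0]
force: [-0.8, 0.7, -0.4]
grip_width: 0.539
gripper_force: 18.0
time: 18.05
eef_pos: [0.5653, -0.0601, 0.0742]
tcp_rot: [0.731, -0.682, 0.0, -0.0]
force: [-0.3, 0.1, 0.5]
grip_width: 0.541
gripper_force: 18.0
```

```bash
python3 -m pendant '[[30,0,0,0.4,0,0,0],[30,0,0,0.8,0,0,0],[30,0,0,0.8,0,0,0],[30,0,0,0.8,0,0,0]]'
```

```text
time: 18.45
eef_pos: [0.5654, -0.0602, 0.074]
tcp_rot: [0.732, -0.682, 0.0, 0.0]
force: [-1.6, 1.1, 5.2]
grip_width: 0.54
gripper_force: 17.9
```

```bash
python3 -m pendant '[[100,0,0,-0.5,0,0,0],[100,0,0,-0.5,0,0,0],[100,0,0,-0.5,0,0,0],[100,0,0,-0.5,0,0,0],[100,0,0,-15,0,0,0],[100,0,0,-50,0,0,0],[100,0,0,-98,0,0,0],[100,0,0,-145,0,0,0]]'
python3 -m pendant '[[100,25,-3.5,0,0,0,0.145],[100,50,-7,0,0,0,0.29],[100,75,-10,0,0,0,0.435],[100,100,-14,0,0,0,0.58],[100,125,-17.5,0,0,0,0.725],[100,150,-21,0,0,0,0.87],[100,175,-24.5,0,0,0,1.015],[100,200,-28,0,0,0,1.16],[100,225,-31.5,0,0,0,1.305],[100,247,-34.6,0,0,0,1.45]]'
python3 -m pendant '[[100,0,0,0,0,0,0.145],[100,0,0,0,0,0,0.295],[100,0,0,0,0,0,0.295],[100,0,0,0,0,0,0.295],[100,0,0,0,0,0,0.295]]'
python3 - <<'E'
from h import *
go(.6172,-.3041,.045,84)
im,d,K,k,T=snap('side'); Q=cloud(d,K,k,T)
for c in ([.5606,-.004],[.565,-.058]): print('rim',fit(Q,np.array(c),.092,.105,.029))
w=snap('wrist')[0]; save('s3',np.hstack([cv2.resize(im[120:320,200:400],(400,400),interpolation=cv2.INTER_CUBIC),cv2.resize(w[:,120:520],(400,400))]))
E
```

```text
time: 19.25
eef_pos: [0.5649, -0.0603, 0.2194]
tcp_rot: [0.731, -0.682, -0.0, 0.001]
force: [1.0, 0.2, 0.2]
grip_width: 0.994
gripper_force: 0.0
time: 20.25
eef_pos: [0.6172, -0.3053, 0.2177]
tcp_rot: [-0.092, 0.996, 0.0, -0.0]
force: [0.3, -0.1, -0.3]
grip_width: 1.0
gripper_force: 0.0
time: 20.75
eef_pos: [0.6171, -0.3039, 0.2182]
tcp_rot: [0.051, 0.999, -0.0, -0.0]
force: [-0.1, 0.5, -0.2]
grip_width: 1.001
gripper_force: 0.0
yaw 84.17 at [ 617.1 -303.9  218.2] move mm [-1.000e-01 -1.000e-01  1.732e+02] rv [-0.    -0.     0.003] q [-0.22  0.5   0.18  0.   -1.25 -1.45] t 20.75 F [-0.1  0.5 -0.2]
rim (157, array([560. ,  -2.5,  17. ]), np.float64(96.3))
rim (182, array([564.2, -57. ,  20.5]), np.float64(97.2))
```

View pics/s3.png

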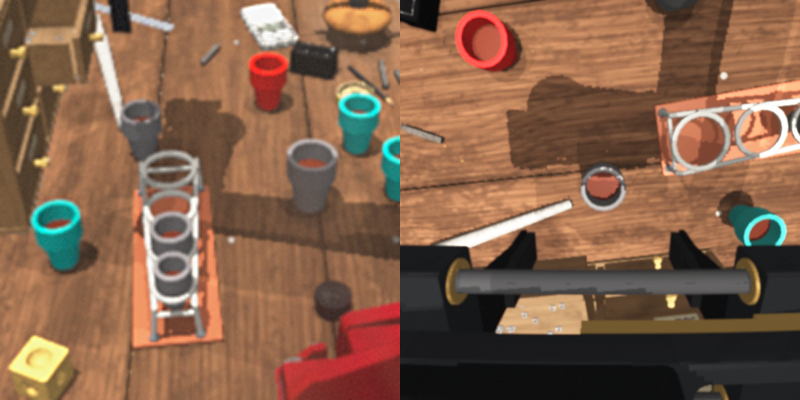

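```bash
python3 -m pendant '[[100,0,0,30,0,0,0],[100,0,0,75,0,0,0],[100,0,0,120,0,0,0],[100,0,0,155,0,0,0],[100,0,0,173,0,0,0],[100,0,0,173,0,0,0],[100,0,0,173,0,0,0],[100,0,0,173,0,0,0]]'
python3 -m pendant '[[40,0,0,0,0,0,0],[40,0,0,0,0,0,0],[40,0,0,0,0,0,0],[40,0,0,0,0,0,0],[40,0,0,0,0,0,0],[40,0,0,0,0,0,0],[40,0,0,0,0,0,0],[40,0,0,0,0,0,0]]' 20
python3 -m pendant '[[40,0,0,-10,0,0,0],[40,0,0,-40,0,0,0],[40,0,0,-80,0,0,0],[40,0,0,-120,0,0,0],[40,0,0,-150,0,0,0],[40,0,0,-165,0,0,0],[40,0,0,-165,0,0,0],[40,0,0,-165,0,0,0],[40,0,0,-165,0,0,0]]'
python3 hand.py h5 .027 .026; python3 -c "
from h import *
go(.5705,-.1203,.205,184.2)"
```

```text
time: 21.65
eef_pos: [0.6185, -0.3045, 0.0474]
tcp_rot: [0.052, 0.999, -0.001, 0.002]
force: [0.9, 0.4, -0.2]
grip_width: 0.999
gripper_force: 0.0
time: 22.45
eef_pos: [0.6171, -0.3041, 0.0454]
tcp_rot: [0.052, 0.999, -0.0, 0.0]
force: [0.3, 1.0, 1.3]
grip_width: 0.625
gripper_force: 20.0
time: 23.35
eef_pos: [0.6161, -0.3037, 0.2081]
tcp_rot: [0.052, 0.999, 0.001, -0.002]
force: [0.4, 0.1, -1.4]
grip_width: 0.619
gripper_force: 20.0
2489 hand centre tool xy mm [-0.09  0.05] rim z -26.5 free [-0.2  0.  24.4] x range (np.float64(-29.0084709636586), np.float64(25.91266950750727)) dq 0.008
yaw 84.02 at [ 616.2 -303.8  208.1] move mm [ 64.6 177.7   3.5] rv [ 0.004 -0.002 -1.749] q [-0.22  0.5   0.16 -0.   -1.23 -1.45] t 23.4 F [ 0.1  0.4 -1.7]
```

```bash
python3 -m pendant '[[40,3,9,0,0,0,-0.1],[40,9,25,0,0,0,-0.24],[40,16,43,0,0,0,-0.38],[40,23,62,0,0,0,-0.52],[40,30,81,0,0,0,-0.66],[40,37,100,0,0,0,-0.8],[40,44,119,0,0,0,-0.94],[40,51,138,0,0,0,-1.08],[40,58,158,0,0,0,-1.22],[40,63,172,0,0,0,-1.36]]'
python3 -m pendant '[[40,0,0,0,0,0,-0.14],[40,0,0,0,0,0,-0.28],[40,0,0,0,0,0,-0.39],[40,0,0,0,0,0,-0.39],[40,0,0,0,0,0,-0.39],[40,0,0,0,0,0,-0.39],[40,0,0,0,0,0,-0.39]]'
python3 rk.py
```

```text
time: 24.4
eef_pos: [0.5714, -0.1253, 0.209]
tcp_rot: [-0.59, 0.807, 0.001, -0.001]
force: [-0.5, -0.6, -1.6]
grip_width: 0.623
gripper_force: 20.0
time: 25.1
eef_pos: [0.5722, -0.1265, 0.21]
tcp_rot: [0.733, -0.68, -0.0, 0.0]
force: [0.2, -0.4, -1.7]
grip_width: 0.624
gripper_force: 20.0
rack 2386 0.65 [[0.5609, -0.0047], [0.5652, -0.059], [0.5701, -0.1203], [0.5756, -0.1886]] tcp [ 0.5723 -0.1265  0.2101] dq 0.005
ring 1 in tool [-122.3    2.3  140.1]
ring 2 in tool [-67.9   2.  140.1]
ring 3 in tool [ -6.4   1.7 140.1]
ring 4 in tool [ 62.1   1.3 140.1]
```

```bash
python3 -m pendant '[[40,-4.6,1.4,20,0,0,0],[40,-4.6,1.4,60,0,0,0],[40,-4.6,1.4,80,0,0,0],[40,-4.6,1.4,80,0,0,0],[40,-4.6,1.4,80,0,0,0],[40,-4.6,1.4,80,0,0,0],[40,-4.6,1.4,80,0,0,0],[40,-4.6,1.4,80,0,0,0]]'
python3 rk.py; python3 hand.py h6 .027 .026
```

```text
time: 25.95
eef_pos: [0.5712, -0.122, 0.1315]
tcp_rot: [0.733, -0.68, 0.001, -0.001]
force: [0.1, 0.1, -1.0]
grip_width: 0.626
gripper_force: 20.0
rack 3947 0.67 [[0.5614, -0.0052], [0.5656, -0.0596], [0.5703, -0.1209], [0.5757, -0.1892]] tcp [ 0.571  -0.122   0.1312] dq 0.006
ring 1 in tool [-117.2    1.    61.2]
ring 2 in tool [-62.6   0.9  61.2]
ring 3 in tool [-1.2  0.8 61.2]
ring 4 in tool [67.4  0.5 61.2]
2519 hand centre tool xy mm [-0.94  0.39] rim z -26.8 free [-1.1  0.4 24.4] x range (np.float64(-29.462480192797603), np.float64(24.868387212583904)) dq 0.005
```

```bash
python3 -m pendant '[[40,0.4,0.5,0,0,0,0],[40,0.4,0.5,10,0,0,0],[40,0.4,0.5,22,0,0,0],[40,0.4,0.5,34,0,0,0],[40,0.4,0.5,44,0,0,0],[40,0.4,0.5,50,0,0,0],[40,0.4,0.5,52,0,0,0],[40,0.4,0.5,52,0,0,0],[40,0.4,0.5,52,0,0,0]]'
python3 -m pendant '[[40,0,0,1,0,0,0],[40,0,0,2,0,0,0],[40,0,0,3,0,0,0],[40,0,0,4,0,0,0],[40,0,0,4,0,0,0],[40,0,0,4,0,0,0]]'
```

```text
time: 26.95
eef_pos: [0.5704, -0.1224, 0.0786]
tcp_rot: [0.733, -0.68, 0.0, -0.0]
force: [1.3, -0.0, -0.9]
grip_width: 0.621
gripper_force: 20.0
time: 27.55
eef_pos: [0.5702, -0.1225, 0.0744]
tcp_rot: [0.733, -0.68, 0.0, -0.0]
force: [-0.2, -0.5, -0.4]
grip_width: 0.623
gripper_force: 20.0
```

```bash
python3 -m pendant '[[40,0,0,0.4,0,0,0],[40,0,0,0.8,0,0,0],[40,0,0,0.8,0,0,0],[40,0,0,0.8,0,0,0]]'
```

```text
time: 27.95
eef_pos: [0.5702, -0.1225, 0.0743]
tcp_rot: [0.733, -0.68, 0.0, -0.0]
force: [-2.7, 0.3, 6.1]
grip_width: 0.624
gripper_force: 20.0
```

```bash
python3 -m pendant '[[100,0,0,-0.5,0,0,0],[100,0,0,-0.5,0,0,0],[100,0,0,-0.5,0,0,0],[100,0,0,-0.5,0,0,0],[100,0,0,-15,0,0,0],[100,0,0,-50,0,0,0],[100,0,0,-98,0,0,0],[100,0,0,-136,0,0,0]]'
python3 -m pendant '[[100,1,41,0,0,0,0],[100,2,82,0,0,0,0],[100,2,123,0,0,0,0],[100,3,163,0,0,0,0],[100,3,163,0,0,0,0],[100,3,163,0,0,0,0],[100,3,163,0,0,0,0],[100,3,163,0,0,0,0]]'
python3 cr.py c4 wc4
python3 - <<'E'
from h import *
go(.405,-.1985,.050,184.3)
im,d,K,k,T=snap('side'); Q=cloud(d,K,k,T)
for c in ([.5606,-.004],[.565,-.058],[.5695,-.1195]): print('rim',fit(Q,np.array(c),.092,.108,.033))
E
```

```text
time: 28.75
eef_pos: [0.5705, -0.1226, 0.2117]
tcp_rot: [0.733, -0.68, 0.001, -0.0]
force: [0.8, -0.3, 0.8]
grip_width: 0.998
gripper_force: 0.0
time: 29.55
eef_pos: [0.4089, -0.1375, 0.2093]
tcp_rot: [0.733, -0.68, -0.0, 0.0]
force: [-0.3, 0.3, -0.9]
grip_width: 0.998
gripper_force: 0.0
dq 0.006
c4 (1014, array([ 403.9, -199.5,   27.2]), np.float64(79.1))
yaw -175.69 at [ 408.8 -137.5  209.2] move mm [ 60.5   8.3 159.2] rv [ 0. -0.  0.] q [ 0.06  0.06 -0.46  0.   -1.05  0.02] t 29.6 F [ 0.6  0.1 -0.6]
rim (161, array([560. ,  -3. ,  17.1]), np.float64(96.3))
rim (184, array([564.1, -57.2,  20.5]), np.float64(97.0))
rim (208, array([ 568.7, -117.6,   23.9]), np.float64(97.7))
```

```bash
python3 -m pendant '[[100,30,5,0,0,0,0],[100,61.5,9.2,0,0,0,0],[100,61.5,9.2,20,0,0,0],[100,61.5,9.2,65,0,0,0],[100,61.5,9.2,110,0,0,0],[100,61.5,9.2,145,0,0,0],[100,61.5,9.2,159,0,0,0],[100,61.5,9.2,159,0,0,0],[100,61.5,9.2,159,0,0,0],[100,61.5,9.2,159,0,0,0]]'
python3 -m pendant '[[50,0,0,0,0,0,0],[50,0,0,0,0,0,0],[50,0,0,0,0,0,0],[50,0,0,0,0,0,0],[50,0,0,0,0,0,0],[50,0,0,0,0,0,0],[50,0,0,0,0,0,0]]' 25
python3 -m pendant '[[50,0,0,-10,0,0,0],[50,0,0,-40,0,0,0],[50,0,0,-80,0,0,0],[50,0,0,-120,0,0,0],[50,0,0,-150,0,0,0],[50,0,0,-165,0,0,0],[50,0,0,-165,0,0,0],[50,0,0,-165,0,0,0],[50,0,0,-165,0,0,0]]'
python3 hand.py h7 .0305 .028; python3 -c "
from h import *
go(.5759,-.1886,.215,184.3)"
```

```text
time: 30.65
eef_pos: [0.4045, -0.1998, 0.0515]
tcp_rot: [0.733, -0.68, 0.001, -0.001]
force: [0.8, 1.0, 1.0]
grip_width: 0.998
gripper_force: 0.0
time: 31.35
eef_pos: [0.4037, -0.1997, 0.0508]
tcp_rot: [0.733, -0.68, 0.0, -0.0]
force: [0.2, 1.1, 1.8]
grip_width: 0.702
gripper_force: 25.0
time: 32.25
eef_pos: [0.4019, -0.1993, 0.2138]
tcp_rot: [0.733, -0.68, -0.002, 0.001]
force: [0.1, -0.1, -1.9]
grip_width: 0.706
gripper_force: 25.0
3049 hand centre tool xy mm [1.5  0.78] rim z -28.0 free [ 1.5  0.8 27.5] x range (np.float64(-30.483934371916344), np.float64(30.895394715658554)) dq 0.008
yaw -175.72 at [ 402.1 -199.4  213.9] move mm [   2.2 -174.1   -1.8] rv [ 0.004  0.001 -0.   ] q [-0.1   0.09 -0.41 -0.   -1.07  0.17] t 32.3 F [ 0.8 -0.1 -2.6]
```

```bash
python3 -m pendant '[[50,0,-20,0,0,0,0],[50,1,-60,0,0,0,0],[50,1,-103,0,0,0,0],[50,2,-143,0,0,0,0],[50,2,-166,0,0,0,0],[50,2.4,-174,0,0,0,0],[50,2.4,-174,0,0,0,0],[50,2.4,-174,20,0,0,0],[50,2.4,-174,55,0,0,0],[50,2.4,-174,75,0,0,0]]'
python3 -m pendant '[[50,0,0,0,0,0,0],[50,0,0,0,0,0,0],[50,0,0,0,0,0,0],[50,0,0,0,0,0,0]]'
python3 - <<'E'
from h import *
im,d,K,k,T=snap('wrist'); o=readout.get_obs(); Q=cloud(d,K,k,T); M=R.from_quat(o['tcp_rot']).as_matrix()
x=rack(Q); print(x[0],x[3].tolist()); print('tcp',o['eef_pos'].round(4),'ring4 fixed est in tool',(M.T@(np.array([.5757,-.1886,.07])-o['eef_pos'])*1e3).round(1))
E
python3 hand.py h8 .0305 .028
```

```text
time: 33.3
eef_pos: [0.5737, -0.1888, 0.1381]
tcp_rot: [0.733, -0.681, -0.002, 0.001]
force: [-0.3, 0.2, -2.9]
grip_width: 0.703
gripper_force: 25.0
time: 33.7
eef_pos: [0.5777, -0.1892, 0.1423]
tcp_rot: [0.733, -0.68, 0.001, -0.001]
force: [0.1, -0.1, -1.7]
grip_width: 0.705
gripper_force: 25.0
1179 [[0.5618, -0.0062], [0.5659, -0.0606], [0.5706, -0.1219], [0.5758, -0.1902]]
tcp [ 0.5775 -0.1891  0.142 ] ring4 fixed est in tool [-0.7  2.  72. ]
3078 hand centre tool xy mm [1.63 0.56] rim z -28.4 free [ 1.6  0.6 27.6] x range (np.float64(-30.612747525599804), np.float64(30.668240594001567)) dq 0.007
```

```bash
python3 -m pendant '[[50,-0.3,1.4,5,0,0,0],[50,-0.3,1.4,18,0,0,0],[50,-0.3,1.4,31,0,0,0],[50,-0.3,1.4,43,0,0,0],[50,-0.3,1.4,54,0,0,0],[50,-0.3,1.4,60,0,0,0],[50,-0.3,1.4,63,0,0,0],[50,-0.3,1.4,63,0,0,0],[50,-0.3,1.4,63,0,0,0]]'
python3 -m pendant '[[50,0,0,1,0,0,0],[50,0,0,2,0,0,0],[50,0,0,3,0,0,0],[50,0,0,3.5,0,0,0],[50,0,0,3.5,0,0,0],[50,0,0,3.5,0,0,0]]'
```

```text
time: 34.7
eef_pos: [0.5759, -0.1889, 0.0779]
tcp_rot: [0.733, -0.68, 0.0, -0.0]
force: [0.1, 0.6, -1.5]
grip_width: 0.705
gripper_force: 25.0
time: 35.3
eef_pos: [0.5757, -0.1888, 0.0749]
tcp_rot: [0.733, -0.68, 0.0, -0.0]
force: [-1.4, 1.4, 6.0]
grip_width: 0.701
gripper_force: 25.0
```

Seated with contact at the predicted height; release, lift, and check.

```bash
python3 -m pendant '[[100,0,0,-0.4,0,0,0],[100,0,0,-0.4,0,0,0],[100,0,0,-0.4,0,0,0],[100,0,0,-0.4,0,0,0],[100,0,0,-15,0,0,0],[100,0,0,-50,0,0,0],[100,0,0,-98,0,0,0],[100,0,0,-146,0,0,0]]'
python3 -m pendant '[[100,20,40,-15,0,0,0],[100,40,80,-30,0,0,0],[100,60,120,-45,0,0,0],[100,80,160,-60,0,0,0],[100,100,200,-70,0,0,0],[100,100,200,-70,0,0,0],[100,100,200,-70,0,0,0]]'
python3 - <<'E'
from h import *
im,d,K,k,T=snap('side'); Q=cloud(d,K,k,T)
for c,t,r in zip(([.5606,-.004],[.565,-.058],[.5695,-.1195],[.5748,-.1878]),(.098,.099,.1,.102),(.020,.0235,.027,.0305)):
    q=Q.reshape(-1,3); q=q[(np.hypot(*(q[:,:2]-c).T)<r+.004)&(q[:,2]>.09)]
    A=np.c_[q[:,:2]-q[:,:2].mean(0),np.ones(len(q))]
    print('rim',fit(Q,np.array(c),t-.006,t+.006,r+.006),'max z',np.percentile(q[:,2],98).round(4),'exp',t)
top=snap('top')[0]
save('end',np.hstack([cv2.resize(im[110:310,200:400],(400,400),interpolation=cv2.INTER_CUBIC),cv2.resize(top[100:300,200:400],(400,400),interpolation=cv2.INTER_CUBIC)]))
E
```

```text
time: 36.1
eef_pos: [0.5751, -0.1888, 0.2209]
tcp_rot: [0.733, -0.68, -0.001, 0.001]
force: [1.2, -0.4, 0.6]
grip_width: 1.001
gripper_force: 0.0
time: 36.8
eef_pos: [0.383, -0.304, 0.2904]
tcp_rot: [0.732, -0.681, 0.001, -0.0]
force: [-0.4, 0.8, 0.1]
grip_width: 1.001
gripper_force: 0.0
rim (157, array([559.9,  -2.5,  16.9]), np.float64(96.5)) max z 0.0985 exp 0.098
rim (170, array([564. , -57.3,  20.5]), np.float64(97.0)) max z 0.1 exp 0.099
rim (178, array([ 568.5, -118.1,   23.8]), np.float64(98.1)) max z 0.1007 exp 0.1
rim (185, array([ 574.6, -186.5,   27.4]), np.float64(99.9)) max z 0.1023 exp 0.102
```

View pics/end.png

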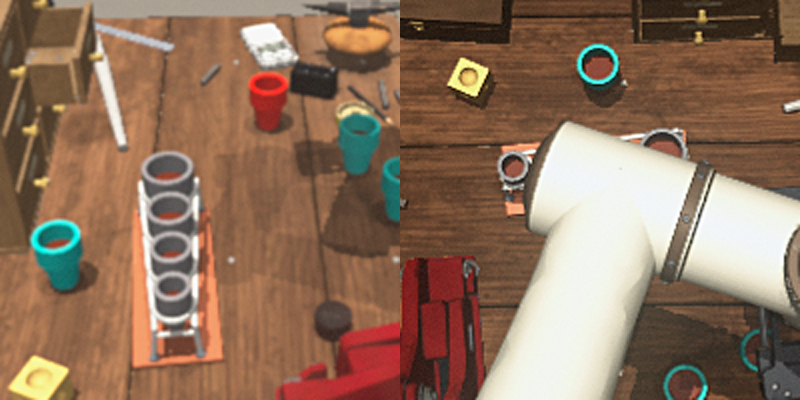

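All four crucibles stand upright in their rings, side view (175,295) to (167,175). Their rim heights match the expected values to about 1 mm, and the brass block and tin have not moved.

```bash
python3 -c "
from cell import workorder
print(workorder.finish_job())"
```

```text
the job is handed in; nothing more can be done
None
```

All four grey crucibles are seated upright in their matching rings in order of size, the brass block and black tin look unmoved, and the job was handed in at about 37 s of the 96 s allowed.

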